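# Clamp the red tin at the paint-mixing bench with a reversible ratchet

### The job

Stand the red-banded paint tin upright in the cradle of the bench clamp, flip the yellow direction lever of the ratchet over to the green (tightening) side, and check it by swinging the handle nearly all the way back towards the tin's end: it must free-wheel while the jaw stays put. Then work the handle to and fro until the jaw has pushed the tin home into the V and its sprung rubber pad is pressed well in, let go, and leave the lever on the tightening side, the handle anywhere and all the other goods where they stand.

Things in the scene. Friction and masses are not known exactly. Their poses are not given: they have to be found in the camera images.
- clamp: Fixed bench clamp. Origin on the table, z up; base plate x -100..100, y -200..240 mm, 12 mm thick. In its frame (mm): hub axis (vertical) at x 30, y -110, gear box below it. The cradle for the tin is the bare plate between the sliding jaw (54 mm wide pad, top z 63) and a dark steel V (top z 62) at the +y end. A tin is home in the V with its axis at x 0, y 165. Open to both x sides for fingers.
- cradle (a point): Point on the plate's top (12 mm above the table) in the middle of the open cradle, clamp x 0, y 147 mm: stand the tin about here. With the jaw at 0 the pad's face is at y 102, so about 15 mm stays free on either side of the tin; the jaw pushes the tin the last 18 mm into the V.
- tin_red_mid (a point): The tin to be clamped: steel with a red band, 60 mm across, 85 mm tall, about 0.35 kg, standing; this point is its centre, half-way up. It starts at one of four places left and right of the clamp, among the other tins and the spray can.
- dirlever (a joint): Direction lever on the ratchet head, turns about the hub axis relative to the handle (rad, counter-clockwise from above +, stops at -0.5 and 0.5, 0.06 to 0.1 Nm, stays put). Starts positive = loosening (post at the red mark). Negative (post at the green mark, clockwise) = tightening; push it over to its stop, at least beyond -0.35. Pushed on at its stop it turns the handle.
- dirlever_tip (a point): Top centre of the lever's round yellow upright post: 12 mm across, free for 43 mm below this point, top 138 mm above the table, 55 mm from the hub axis, on the side away from the handle's arm (clamp's +x turned by the angles handle + dirlever).
- hub (a point): Point on the hub axis at height 88 mm: centre of the turning of handle and direction lever.
- handle (a joint): Ratchet handle about the hub axis (rad, counter-clockwise from above +, -0.9..0.9). At 0 the arm points to clamp -x; + moves the grip to clamp -y, - towards the tin. Lever on tightening: + closes the jaw, - free-wheels (up to 0.42 rad lost at a reversal); on loosening the reverse. 0.1 to 0.3 Nm free, 0.7 Nm driving. Stays put. Starts 0.05..0.6; the free-wheel check must reach beyond -0.6.
- grip_top (a point): Top centre of the handle's black upright round grip: 28 mm across, 56 mm tall, top at 138 mm above the table, 140 mm from the hub axis; it spins freely about its own vertical axis, so the fingers need not turn with it.
- jaw (a joint): Travel of the sliding jaw towards the V (m), 0 as found, range -0.010 to 0.056; the ratchet wheel drives it 16 mm per rad and it stays where driven. With the tin home the pad touches at about 0.033 and is pressed in beyond that.
- jaw_face (a point): Point on the sliding jaw's pad face, 38 mm above the table.
- pad (a joint): How far the sprung rubber pad is pressed into the jaw (m): 0 free, 0.010 at the stop; 3 N to start, 13 N at the stop. Clamped means more than 0.003; aim at 0.005 to 0.008.
- tin_blue_mid (a point): Bystander, leave alone: blue-banded tin, same size as the red one; this point is its centre
- tin_white_mid (a point): Bystander, leave alone: white-banded tin, same size as the red one; this point is its centre
- spray_mid (a point): Bystander, leave alone: green spray can with white cap, 56 mm across, 178 mm tall, standing; this point is its centre
- solvent_mid (a point): Bystander, leave alone: white bottle with blue cap, 68 mm across, 190 mm tall, standing; this point is its centre
- putty_mid (a point): Bystander, leave alone: white jar with orange cap, 76 mm across, 90 mm tall, standing; this point is its centre
- carton_mid (a point): Bystander, leave alone: cardboard carton 70 x 110 x 60 mm tall; this point is its centre
- brush_mid (a point): Bystander, leave alone: flat paint brush lying on the table, 170 mm long, 52 mm wide, 18 mm thick; origin in its steel ferrule, handle towards -x of its frame
- pawl_a (a joint): temporary
- pawl_b (a joint): temporary
- wheel (a joint): temporary
Things that resemble listed ones, but are neither listed nor needed, are in the scene too. Leave any pink or purple look-alike of the part that bears tin_red_mid alone.

How it is judged:
By the outcome, as a careful person would: the job done as asked, in the order asked, and still so for the second after the job is handed in, with the robot touching nothing.
It also fails if it takes over 69 s, if anything falls off the work surface, if the arm or the gripper's body presses on something with over 40 N, if the wrist force passes 120 N, or if a joint passes its speed limit or range.

### The arm

A 6-joint arm with a two-finger parallel gripper is mounted at the origin on the work surface. World frame = base frame: x ahead of the robot, y to its left, z up, the work surface at z = 0. Lengths are in mm, angles in rad, forces in N, time in s.
With the tool pointing down it reaches from about 275 to 750 mm from the base axis. Payload 10.2 kg.
Tool frame: the origin (TCP) lies midway between the tips of the shut fingers; the grasp point (between the pads) lies 19 mm behind it; z points along the fingers, y is the direction in which the jaws open and shut (so a half turn about z gives the same grasp; the last joint's range is limited). The gripper opens to 85 mm and grips with 20 to 120 N. Pads are 22 mm wide; open, the fingers measure 114 mm over their backs; the gripper's body (76 mm by 85 mm) begins 54 mm behind the grasp point. The pads swing forward as they close: fully open they stand 13 mm farther back than shut.
Start: joints at [-0.223, 0.313, 1.498, -0, 1.331, -0.223], TCP at [525.006, -0.013, 231.294] pointing down, gripper open.
Joint ranges: [-2.94, 2.94], [-0.97, 2.17], [0.19, 2.56], [-1.23, 4.37], [0.02, 3.11], [-2.88, 2.88]. Speed limits (rad/s): [2.39, 2.39, 3.01, 3.14, 3.14, 3.14].

### API

Orientations are given as a unit quaternion [w, x, y, z].
In Python, from rig import ctrl gives the robot as it stands.
- The arm moves only by the tool carry_out, never from a script. Its argument "plan" is a list of rows, each a list of 3 entries, a list of its own where there are three numbers: the finger opening in mm, from 0 to 85.4, then the shift along the tool's x, y, z in mm, then the turn, a rotation vector about the tool's x, y, z in units of 6 degrees (1.0 is 6 degrees). In form: [[grip, [x, y, z], [ax, ay, az]], ...]. A call has 1 to 20 rows; each row shifts and turns the commanded pose from where the row before left it, along the tool's axes as they then stand; what a row does not reach is not made up. A row lasts 1/12 s, in which the tool goes at most 41.7 mm and 7.16 degrees, less where a joint would pass 70% of its speed; a pose out of reach is approached as far as the arm can. A call with a gripper value outside its range is refused whole. The fingers move at their own pace and stop on an object; "grip_force" is the grip in N (left out, the last holds). Time passes only in rows, so rows that do not move let the fingers close. It gives the time, the measured TCP pose, the force and the opening at its end, in the units of the state.
- ctrl.sense(): the state, without advancing time (a new reading comes with each control period).
- ctrl.capture(name): name is "scene" or "side" or "wrist"; returns a dict with "color" (420x560x3 uint8, blue, green, red), "range_z" (420x560 float32, mm along the optical axis (not along the pixel's ray), 0 where there is no reading), "fx", "fy", "cx", "cy" (pixels), "cam_to_world" (4x4, takes a point from camera to world coordinates); the wrist camera has in their place "tool_from_camera" (4x4, takes a point from camera to tool coordinates, whose origin is the TCP and whose axes are the flange's). Camera axes: x right, y up, looking along -z (the intrinsics and any distortion apply to the point x, -y, -z); pixel columns grow to the right and rows downward; lengths in mm; the calibration is good to about 2 mm. A picture is of the moment at which its call begins: read the wrist's pose just before it.
- ctrl.finish_job(): hands the job in, once; it reports no verdict.
The state is a dict: "time_s": time; "joints": joint angles; "dq": joint speeds; "tau": joint torques, N m; "eef_pos": TCP position; "ee_rot": TCP orientation; "force": force on the tool from outside, world axes, zero at the start; "wrist_torque": the same for the moment, N m; "grip_width": opening from 0.0 (shut) to 1.0 (fully open).
Only numpy, scipy, OpenCV 4.12 (cv2) and the standard library are available. Lean on these libraries where they do the work, as an engineer would, in place of code of your own. Each camera call takes 0.05 s, during which the arm holds its last target.

## Working session

There is one attempt and no reset: what is moved stays moved. The work goes in short steps, Python scripts to look and compute and a tool call to move; the robot and the scene stay as the last step left them, time stands still between calls to the robot, and variables do not carry over. Pictures are saved under pics/ and viewed, and the job is handed in when it is done.

Besides the shell and the picture viewer there is one more tool, called after "Request:" by a JSON object that holds its "method" and its "body". carry_out: Moves the arm, as the interface text tells. Its arguments: {"type":"object","properties":{"plan":{"type":"array"},"grip_force":{"type":"number"}},"required":["plan"]}

```bash
mkdir -p pics; ls; cat > h.py <<'E'
import numpy as np, cv2
from rig import ctrl
def cap(n,save):
    s=ctrl.sense(); c=ctrl.capture(n); cv2.imwrite(f'pics/{save}.png',c['color'])
    np.savez(f'pics/{save}.npz',**{k:v for k,v in c.items()},pos=s['eef_pos'],rot=s['ee_rot'])
    return c,s
E
python3 - <<'E'
from h import *
for n in ['scene','side','wrist']:
    c,s=cap(n,n+'0'); print(n,c['fx'],c['cx'],c['cy'],[k for k in c],c.get('cam_to_world'),c.get('tool_from_camera'))
print(s)
E
```

```text
pics
scene 393.84777915477935 278.60443314034273 210.07766861234524 ['color', 'range_z', 'fx', 'fy', 'cx', 'cy', 'cam_to_world'] [[ 6.84825673e-02 -7.98273154e-01  5.98389597e-01  1.22315719e+03]
 [ 9.97532297e-01  6.40931402e-02 -2.86598223e-02 -2.61444578e+01]
 [-1.54743015e-02  5.98875647e-01  8.00692516e-01  1.01939594e+03]
 [ 0.00000000e+00  0.00000000e+00  0.00000000e+00  1.00000000e+00]] None
side 439.88689545281267 270.528159555162 208.02623607760785 ['color', 'range_z', 'fx', 'fy', 'cx', 'cy', 'cam_to_world'] [[ 9.98510473e-01  4.01411377e-02 -3.69529917e-02  4.75363210e+02]
 [-5.39033952e-02  6.20989459e-01 -7.81963244e-01 -1.05332287e+03]
 [-8.44147591e-03  7.82790381e-01  6.22228223e-01  9.22977413e+02]
 [ 0.00000000e+00  0.00000000e+00  0.00000000e+00  1.00000000e+00]] None
wrist 290.26476762649435 280.4054723514895 209.35379173881287 ['color', 'range_z', 'fx', 'fy', 'cx', 'cy', 'tool_from_camera'] None [[ 6.87887310e-04  9.58942210e-01  2.83600714e-01  7.20833717e+01]
 [ 9.99999728e-01 -7.35146771e-04  6.02119284e-05 -5.67868792e-01]
 [ 2.66227909e-04  2.83600596e-01 -9.58942455e-01 -1.42554963e+02]
 [ 0.00000000e+00  0.00000000e+00  0.00000000e+00  1.00000000e+00]]
{'time_s': 0.1, 'joints': array([-2.23384396e-01,  3.13390862e-01,  1.49834683e+00,  6.59235443e-06,
        1.33100844e+00, -2.23376763e-01]), 'dq': array([-0.00081034, -0.00099544, -0.00184248,  0.00020414,  0.00010536,
        0.00030995]), 'tau': array([ 2.30574413e-03, -4.12899542e+01, -2.60142785e+01, -1.81123951e-04,
        3.02137116e-03,  1.15447833e-05]), 'eef_pos': array([5.24773740e+02, 4.91039066e-02, 2.30799312e+02]), 'ee_rot': array([-4.89731149e-04,  7.07109917e-01,  7.07103410e-01, -3.04631546e-04]), 'force': array([ 0.12178702, -0.39993104, -0.4507856 ]), 'wrist_torque': array([-0.01784838,  0.0247137 , -0.01243529]), 'grip_width': 0.9981063252689606}
```

View pics/scene0.png

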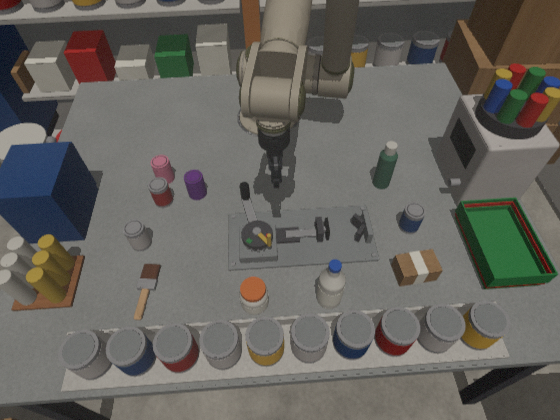

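View pics/side0.png

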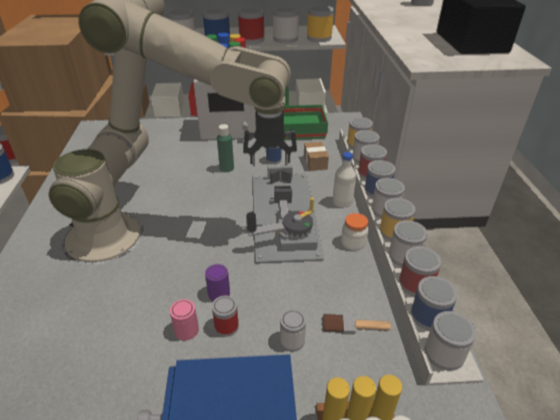

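View pics/wrist0.png

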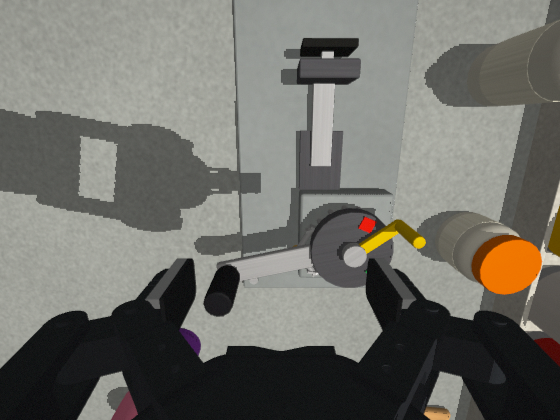

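The red tin is at scene (161,192), with pink (163,168) and purple (195,184) close by. The clamp runs along world y, with the V at the right and the hub at (262,235). Next I enlarge the crops.

```bash
python3 - <<'E'
import cv2
a=cv2.imread('pics/scene0.png'); cv2.imwrite('pics/c1.png',cv2.resize(a[195:275,215:390],None,fx=4.5,fy=4.5,interpolation=2))
cv2.imwrite('pics/c2.png',cv2.resize(a[140:260,110:230],None,fx=5,fy=5,interpolation=2))
b=cv2.imread('pics/side0.png'); cv2.imwrite('pics/c3.png',cv2.resize(b[150:265,225:385],None,fx=5,fy=5,interpolation=2))
E
```

```text
(no output)
```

View pics/c1.png

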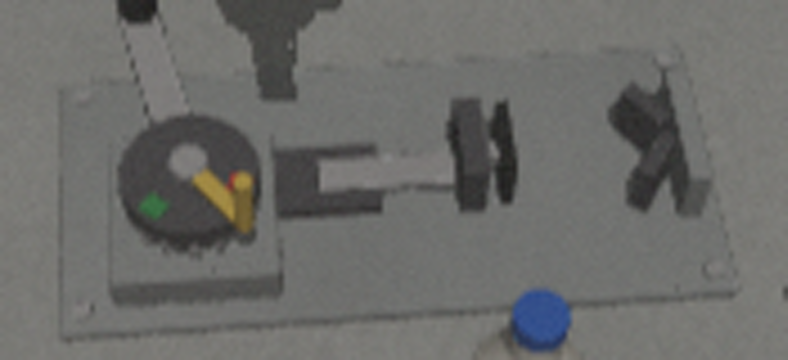

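View pics/c2.png

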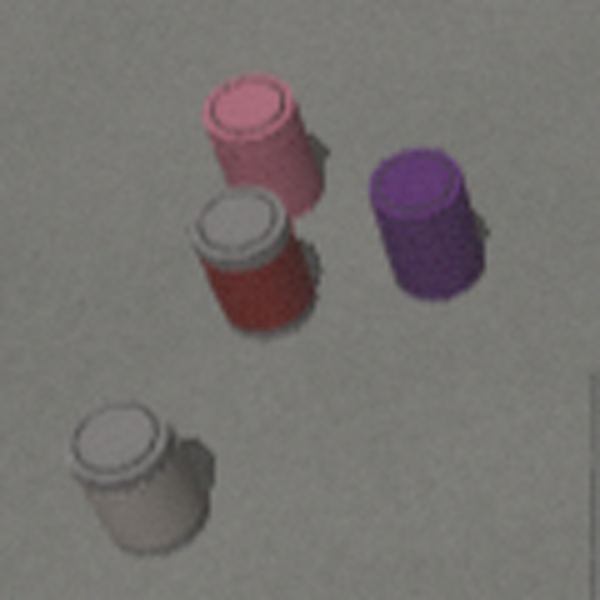

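View pics/c3.png

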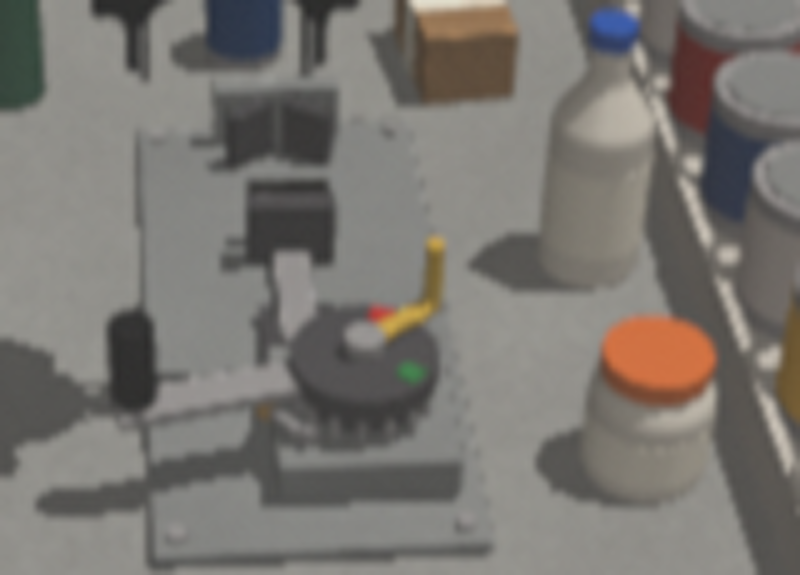

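```bash
cat >> h.py <<'E'
from scipy.spatial.transform import Rotation as R
def ray(f,u,v,z):
    d=np.load(f'pics/{f}.npz'); fx,fy,cx,cy=[float(d[k]) for k in('fx','fy','cx','cy')]
    p=np.array([(u-cx)/fx,-(v-cy)/fy,-1.])
    if 'cam_to_world' in d: M=d['cam_to_world']
    else:
        w,x,y,zz=d['rot']; T=np.eye(4);T[:3,:3]=R.from_quat([x,y,zz,w]).as_matrix();T[:3,3]=d['pos'];M=T@d['tool_from_camera']
    o=M[:3,3]; r=M[:3,:3]@p; t=(z-o[2])/r[2]; q=o+t*r
    rz=d['range_z'][int(round(v)),int(round(u))]
    return q.round(1),(o+rz*r).round(1)
E
python3 - <<'E'
from h import *
def c1(x,y):return x/4.5+215,y/4.5+195
def c2(x,y):return x/5+110,y/5+140
def c3(x,y):return x/5+225,y/5+150
for n,f,(u,v),z in [('plTL','scene0',c1(62,90),12),('plBL','scene0',c1(62,333),12),('plTR','scene0',c1(683,50),12),('plBR','scene0',c1(736,290),12),
 ('sNear-L','side0',c3(150,560),12),('sNear-R','side0',c3(490,548),12),('sFar-L','side0',c3(140,130),12),
 ('red','scene0',c2(238,220),85),('pink','scene0',c2(248,105),85),('purple','scene0',c2(415,185),85),('white','scene0',c2(117,438),85),
 ('post','scene0',c1(243,178),138),('post_s','side0',c3(435,241),138),('grip_s','side0',c3(130,318),138),('grip','scene0',(244,186),138),
 ('post_w','wrist0',(419,241),138),('hub','wrist0',(355,257),95),('hub_sc','scene0',c1(187,160),95)]:
    print(n,*ray(f,u,v,z))
E
```

```text
plTL [ 477.1 -149.    12. ] [ 477.  -149.    11.9]
plBL [ 670.2 -147.6   12. ] [ 669.7 -147.7   11.2]
plTR [477.1 292.7  12. ] [467.6 296.8  -0.8]
plBR [672.4 287.4  12. ] [666.4 290.8   1.1]
sNear-L [ 471.3 -155.4   12. ] [ 471.2 -148.4    4.9]
sNear-R [ 668.2 -158.    12. ] [ 669.8 -150.7    4.6]
sFar-L [475.5 284.1  12. ] [475.5 279.8  14.9]
red [ 392.5 -364.1   85. ] [ 394.9 -363.2   87.6]
pink [ 292.4 -369.1   85. ] [ 293.5 -368.7   86.1]
purple [ 372.2 -254.8   85. ] [ 372.9 -254.6   85.7]
white [ 554.3 -415.    85. ] [ 554.1 -415.2   84.7]
post [643.9 -25.8 138. ] [645.2 -25.8 139.9]
post_s [646.5 -28.2 138. ] [646.5 -28.1 137.9]
grip_s [465.6 -88.5 138. ] [465.6 -88.8 138.2]
grip [468.3 -89.8 138. ] [467.9 -89.8 137.5]
post_w [645.1 -26.1 138. ] [645.2 -26.2 137.9]
hub [602.4 -62.3  95. ] [601.7 -61.   97.7]
hub_sc [599.4 -60.1  95. ] [601.8 -60.   98.6]
```

```bash
python3 - <<'E'
import cv2
a=cv2.imread('pics/scene0.png'); cv2.imwrite('pics/c4.png',cv2.resize(a[165:225,215:305],None,fx=8,fy=8,interpolation=2))
b=cv2.imread('pics/side0.png'); cv2.imwrite('pics/c5.png',cv2.resize(b[255:355,160:320],None,fx=5,fy=5,interpolation=2))
E
```

```text
(no output)
```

View pics/c4.png

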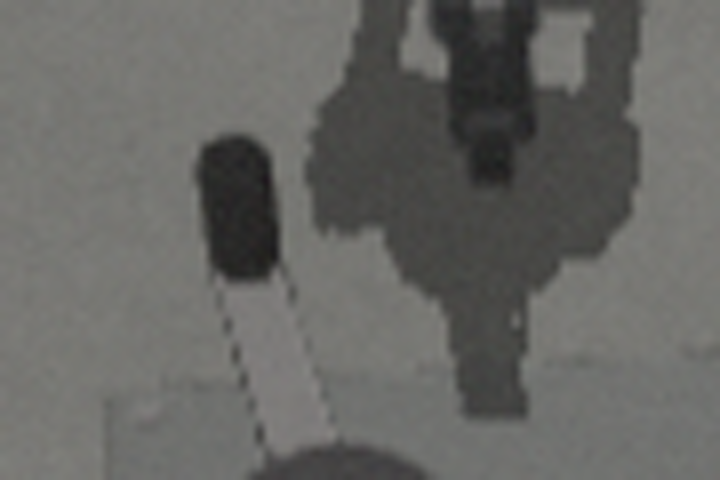

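View pics/c5.png

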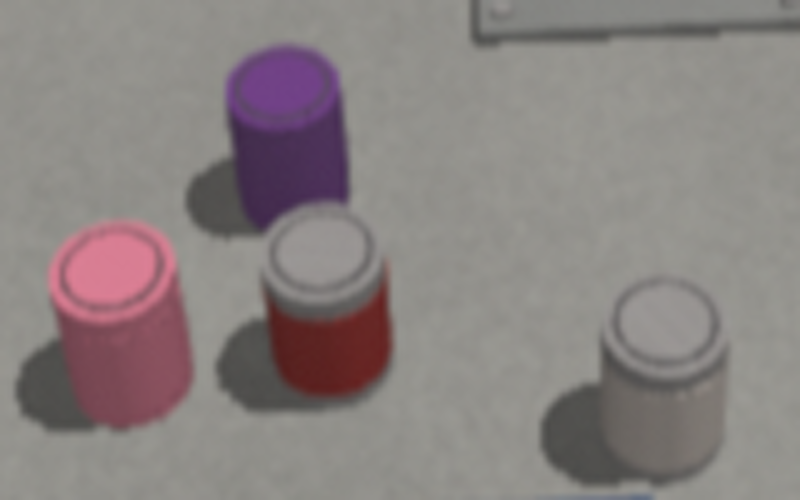

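```bash
python3 - <<'E'
from h import *
for f in ['scene0','side0']:
    d=np.load(f'pics/{f}.npz');M=d['cam_to_world'];Z=d['range_z'];v,u=np.mgrid[:420,:560]
    P=np.stack([(u-d['cx'])/d['fx']*Z,-(v-d['cy'])/d['fy']*Z,-Z],-1)@M[:3,:3].T+M[:3,3]
    x,y,z=P[...,0],P[...,1],P[...,2]
    m=(Z>0)&(x>450)&(x<700)&(y>-180)&(y<310)
    pl=m&(z>8)&(z<16)
    q=np.stack([x[pl],y[pl]],1).astype(np.float32)
    print(f,cv2.minAreaRect(q))
    # edges: near x edges by y bins
    for e in ('lo','hi'):
        pts=[]
        for yy in range(-130,270,10):
            s=pl&(abs(y-yy)<5)
            if s.sum()>5: pts.append((yy,np.percentile(x[s],2 if e=='lo' else 98)))
        pts=np.array(pts);k=np.polyfit(pts[:,0],pts[:,1],1);
        r=abs(pts[:,1]-np.polyval(k,pts[:,0]));g=r<np.median(r)*2.5;k=np.polyfit(pts[g,0],pts[g,1],1);print(e,k)
    # tops
    for n,(x0,x1,y0,y1,z0,z1) in dict(red=(340,440,-420,-310,75,95),blue=(450,650,330,450,75,95),jaw=(520,620,50,180,56,70),V=(500,640,185,290,52,70),grip=(430,500,-130,-50,132,145),post=(620,670,-60,10,132,145),pink=(250,335,-420,-310,75,95),purple=(320,420,-300,-200,75,95),solv=(600,760,60,250,120,300),spray=(300,480,200,420,150,250)).items():
        s=(Z>0)&(x>x0)&(x<x1)&(y>y0)&(y<y1)&(z>z0)&(z<z1)
        if s.sum()>3:print(n,s.sum(),[(a[s].min().round(0),a[s].max().round(0),((a[s].min()+a[s].max())/2).round(1)) for a in (x,y)],np.median(z[s]).round(1))
u,v=322/5+160,250/5+255
print(ray('side0',u,v,85))
E
```

```text
scene0 ((572.6594848632812, 68.52569580078125), (204.31982421875, 438.715087890625), 0.012838155962526798)
lo [-2.84185084e-03  4.77852457e+02]
hi [-4.53304069e-03  6.70633592e+02]
red 253 [(np.float64(366.0), np.float64(426.0), np.float64(396.1)), (np.float64(-393.0), np.float64(-335.0), np.float64(-364.3))] 85.4
blue 301 [(np.float64(527.0), np.float64(588.0), np.float64(557.6)), (np.float64(377.0), np.float64(436.0), np.float64(406.1))] 85.9
jaw 160 [(np.float64(543.0), np.float64(605.0), np.float64(574.0)), (np.float64(115.0), np.float64(151.0), np.float64(132.9))] 62.5
V 255 [(np.float64(525.0), np.float64(619.0), np.float64(572.1)), (np.float64(230.0), np.float64(274.0), np.float64(252.3))] 59.9
grip 60 [(np.float64(450.0), np.float64(479.0), np.float64(464.7)), (np.float64(-105.0), np.float64(-78.0), np.float64(-91.4))] 137.6
post 17 [(np.float64(641.0), np.float64(651.0), np.float64(646.1)), (np.float64(-32.0), np.float64(-23.0), np.float64(-27.4))] 137.7
pink 229 [(np.float64(262.0), np.float64(324.0), np.float64(293.4)), (np.float64(-400.0), np.float64(-340.0), np.float64(-
[... 1170 characters left out ...]
650.0), np.float64(644.6)), (np.float64(-39.0), np.float64(-26.0), np.float64(-32.3))] 137.7
pink 454 [(np.float64(265.0), np.float64(323.0), np.float64(294.1)), (np.float64(-405.0), np.float64(-344.0), np.float64(-374.1))] 85.7
purple 363 [(np.float64(341.0), np.float64(399.0), np.float64(369.8)), (np.float64(-291.0), np.float64(-229.0), np.float64(-260.1))] 85.6
solv 47 [(np.float64(744.0), np.float64(760.0), np.float64(752.0)), (np.float64(97.0), np.float64(134.0), np.float64(115.8))] 129.5
spray 100 [(np.float64(360.0), np.float64(393.0), np.float64(376.4)), (np.float64(335.0), np.float64(376.0), np.float64(356.0))] 170.6
(array([ 394.5, -366.5,   85. ]), array([ 394.6, -367.1,   85.7]))
```

Request:
{"method": "carry_out", "body": {"plan": [[85,[-14,-5,4],[0,0,0]],[85,[-28,-10,7],[0,0,0]],[85,[-28,-10,7],[0,0,0]],[85,[-28,-10,7],[0,0,0]],[85,[-28,-10,7],[0,0,0]],[85,[-28,-10,7],[0,0,0]],[85,[-28,-10,7],[0,0,0]],[85,[-28,-10,7],[0,0,0]],[85,[-28,-10,7],[0,0,0]],[85,[-28,-10,7],[0,0,0]],[85,[-28,-10,7],[0,0,0]],[85,[-28,-10,7],[0,0,0]],[85,[-28,-10,7],[0,0,0]],[85,[-15,-4,3],[0,0,0]],[85,[0,0,0],[0,0,0]],[85,[0,0,0],[0,0,0]]]}}

```text
time_s: 1.48
eef_pos: [396.0, -364.8, 140.1]
ee_rot: [-0.0, 0.707, 0.707, 0.0]
force: [0.3, 0.1, 0.1]
grip_width: 0.998
```

```bash
python3 - <<'E'
from h import *
c,s=cap('wrist','w1');print(s['eef_pos'],s['ee_rot'],s['joints'])
c=ctrl.capture('side');cv2.imwrite('pics/s1.png',cv2.resize(c['color'][230:380,130:340],None,fx=3.5,fy=3.5,interpolation=2))
print(ray('scene0',335.2,265.7,190),ray('side0',347.5,156,190), ray('scene0',254,285,90))
E
```

```text
[ 395.96062935 -364.82376684  140.05472969] [-4.10514186e-04  7.07464941e-01  7.06748287e-01  2.17432763e-04] [-9.62355608e-01  4.30175024e-01  1.58138575e+00  3.13872653e-04
  1.13091651e+00 -9.61475888e-01]
(array([778.5, 126.1, 190. ]), array([779.4, 125.8, 191.7])) (array([774. , 114.2, 190. ]), array([774.3, 115.1, 189.4])) (array([764.6, -72.8,  90. ]), array([765.2, -72.7,  91.3]))
```

View pics/w1.png

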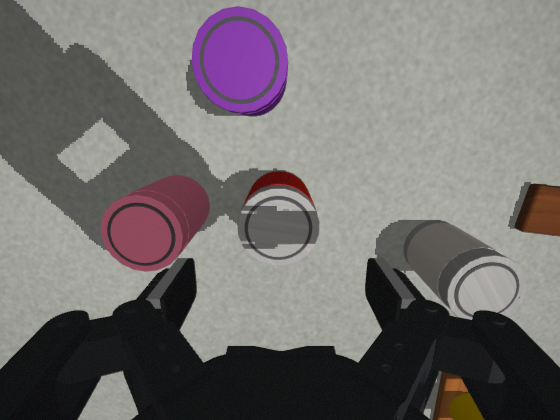

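View pics/s1.png

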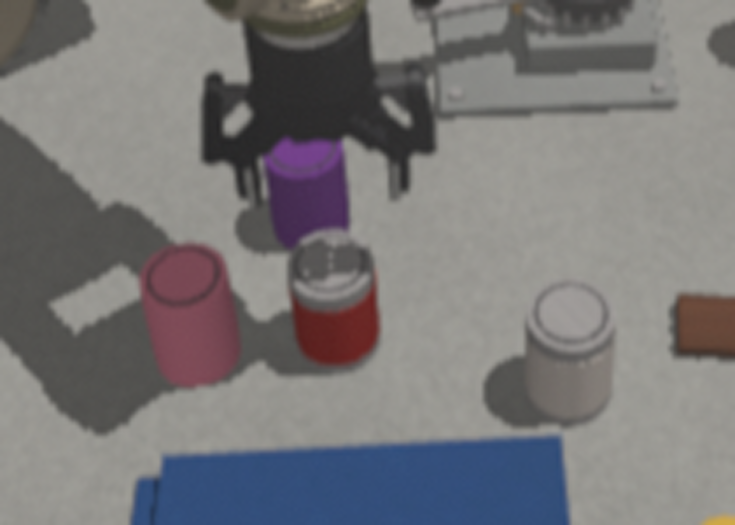

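Wrist view: the red tin's top centre is at (279,229), centred between the fingers in image x. Pink is clear of the left finger's line.

```bash
python3 - <<'E'
from h import *
for n,u,v in [('red',279,229),('pink',141,235),('purp',239,60)]: print(n,*ray('w1',u,v,85))
E
```

```text
red [ 394.4 -366.    85. ] [ 394.4 -365.8   85.6]
pink [ 293.7 -370.6   85. ] [ 294.1 -370.3   85.8]
purp [ 369.9 -255.1   85. ] [ 370.  -255.3   86.1]
```

Request:
{"method": "carry_out", "body": {"plan": [[85,[-1,0,14],[0,0,0]],[85,[0,0,20],[0,0,0]],[85,[0,0,20],[0,0,0]],[85,[0,0,20],[0,0,0]],[85,[0,0,18],[0,0,0]],[85,[0,0,12],[0,0,0]],[85,[0,0,6],[0,0,0]],[85,[0,0,0],[0,0,0]],[50,[0,0,0],[0,0,0]],[50,[0,0,0],[0,0,0]],[50,[0,0,0],[0,0,0]],[50,[0,0,0],[0,0,0]],[50,[0,0,0],[0,0,0]],[50,[0,0,0],[0,0,0]],[50,[0,0,-5],[0,0,0]],[50,[0,0,-10],[0,0,0]]], "grip_force": 40}}

```text
time_s: 2.92
eef_pos: [395.6, -365.4, 45.0]
ee_rot: [-0.001, 0.707, 0.707, 0.0]
force: [0.0, -0.2, -4.1]
grip_width: 0.691
```

Request:
{"method": "carry_out", "body": {"plan": [[50,[0,0,-15],[0,0,0]],[50,[0,0,-25],[0,0,0]],[50,[0,0,-25],[0,0,0]],[50,[0,0,-25],[0,0,0]],[50,[5,1,-25],[0,0,0]],[50,[15,5,-25],[0,0,0]],[50,[25,8,-15],[0,0,0]],[50,[30,10,0],[0,0,0]],[50,[30,10,0],[0,0,0]],[50,[30,10,0],[0,0,0]],[50,[30,10,0],[0,0,0]],[50,[30,10,0],[0,0,0]],[50,[30,10,0],[0,0,0]],[50,[30,10,0],[0,0,0]],[50,[30,10,0],[0,0,0]],[50,[30,10,0],[0,0,0]],[50,[30,10,0],[0,0,0]],[50,[30,10,0],[0,0,0]],[50,[30,10,0],[0,0,0]],[50,[30,10,0],[0,0,0]]]}}

```text
time_s: 4.58
eef_pos: [540.0, 70.7, 201.0]
ee_rot: [0.0, 0.707, 0.707, 0.0]
force: [0.5, -0.5, -3.2]
grip_width: 0.693
```

Request:
{"method": "carry_out", "body": {"plan": [[50,[30,10,0],[0,0,0]],[50,[30,8,0],[0,0,0]],[50,[30,5,0],[0,0,0]],[50,[20,5,0],[0,0,0]],[50,[10,3,0],[0,0,0]],[50,[0,0,0],[0,0,0]],[50,[0,0,0],[0,0,0]]]}}

```text
time_s: 5.17
eef_pos: [570.8, 188.5, 200.4]
ee_rot: [0.0, 0.707, 0.707, -0.0]
force: [-0.0, 0.0, -4.3]
grip_width: 0.695
```

```bash
python3 - <<'E'
from h import *
c,s=cap('wrist','w2');print(s['eef_pos'],s['ee_rot'],s['force'])
cap('side','s2')
E
```

```text
[570.81304151 188.5245525  200.38547918] [ 2.70362455e-05  7.07001981e-01  7.07211503e-01 -2.96374102e-04] [-0.04410006  0.04420569 -4.25004561]
```

View pics/w2.png

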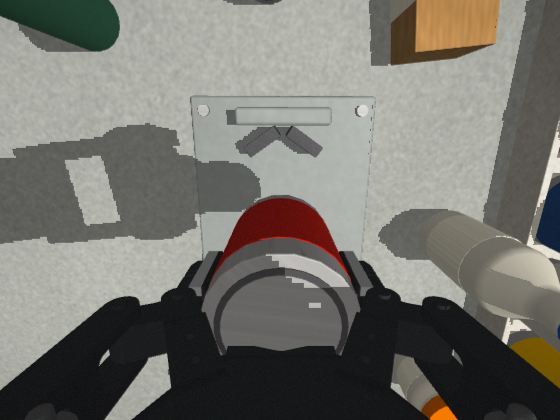

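View pics/s2.png

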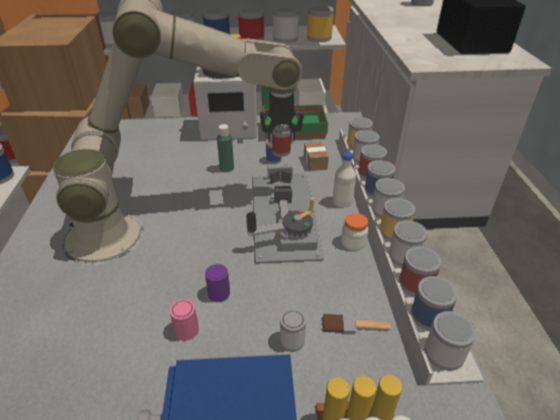

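The tin is held upright. Plate far corners are at (192,98) and (376,98), and the V notch is near (284,130).

```bash
python3 - <<'E'
from h import *
for n,u,v,z in [('farL',192,97,12),('farR',376,97,12),('V',284,126,62),('Vtips L',238,147,62),('VtipR',322,150,62),('V back L',235,108,62),('vbr',331,109,62),('edgeL',197,180,12),('edgeR',371,180,12)]: print(n,*ray('w2',u,v,z))
E
```

```text
farL [475.7 287.6  12. ] [475.4 287.7  10.7]
farR [672.  287.7  12. ] [6.755e+02 2.887e+02 5.000e-01]
V [573.4 258.3  62. ] [574.  257.9  11.5]
Vtips L [529.9 239.1  62. ] [522.7 235.3  12.4]
VtipR [609.7 236.4  62. ] [570.3 260.7 342.9]
V back L [528.5 274.1  62. ] [521.3 276.4  13.3]
vbr [616.4 273.3  62. ] [616.8 273.5  59.3]
edgeL [473.8 197.9  12. ] [473.5 197.7  11. ]
edgeR [674.7 198.1  12. ] [6.783e+02 1.959e+02 5.000e-01]
```

Request:
{"method": "carry_out", "body": {"plan": [[50,[3,2,15],[0,0,0]],[50,[3,1,25],[0,0,0]],[50,[0,0,25],[0,0,0]],[50,[0,0,25],[0,0,0]],[50,[0,0,25],[0,0,0]],[50,[0,0,20],[0,0,0]],[50,[0,0,10],[0,0,0]],[50,[0,0,6],[0,0,0]],[50,[0,0,3],[0,0,0]],[50,[0,0,2],[0,0,0]],[50,[0,0,0],[0,0,0]],[50,[0,0,0],[0,0,0]]]}}

```text
time_s: 6.27
eef_pos: [574.5, 195.0, 45.3]
ee_rot: [0.0, 0.707, 0.707, 0.001]
force: [1.1, 1.0, -3.5]
grip_width: 0.695
```

```bash
python3 - <<'E'
from h import *
c,s=cap('side','s3');print(s['eef_pos'],s['force'])
a=cv2.imread('pics/s3.png');cv2.imwrite('pics/s3c.png',cv2.resize(a[90:250,200:380],None,fx=4,fy=3.7,interpolation=2))
E
```

```text
[574.48910808 195.01573397  45.25188747] [ 1.05169697  1.02334192 -3.533608  ]
```

View pics/s3c.png

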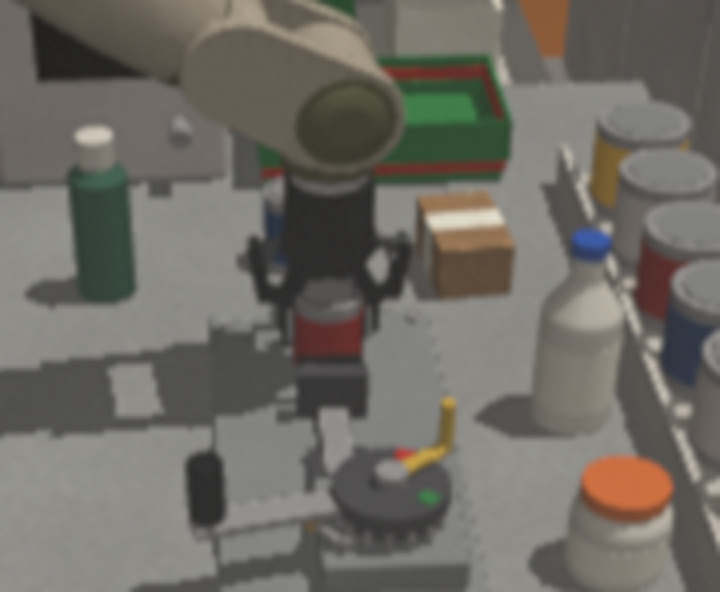

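Aligned between the jaw and the V. I'll lower the last 3 mm, release and lift.

Request:
{"method": "carry_out", "body": {"plan": [[50,[0,0,1.5],[0,0,0]],[50,[0,0,1.5],[0,0,0]],[50,[0,0,0.5],[0,0,0]],[50,[0,0,0],[0,0,0]]]}}

```text
time_s: 6.65
eef_pos: [574.6, 195.2, 43.5]
ee_rot: [0.001, 0.707, 0.707, 0.001]
force: [-6.2, -0.9, 16.3]
grip_width: 0.698
```

Request:
{"method": "carry_out", "body": {"plan": [[85,[0,0,0],[0,0,0]],[85,[0,0,0],[0,0,0]],[85,[0,0,0],[0,0,0]],[85,[0,0,0],[0,0,0]],[85,[0,0,0],[0,0,0]],[85,[0,0,-5],[0,0,0]],[85,[0,0,-15],[0,0,0]],[85,[0,0,-25],[0,0,0]],[85,[0,0,-25],[0,0,0]],[85,[0,0,-25],[0,0,0]],[85,[-10,0,-25],[0,0,0]],[85,[-20,0,-25],[0,0,0]],[85,[-30,0,-20],[0,0,0]],[85,[-30,0,0],[0,0,0]],[85,[-30,0,0],[0,0,0]],[85,[-30,0,0],[0,0,0]],[85,[-10,0,0],[0,0,0]],[60,[0,0,0],[0,0,0]],[40,[0,0,0],[0,0,0]]]}}

```text
time_s: 8.23
eef_pos: [574.0, 35.4, 206.0]
ee_rot: [-0.0, 0.707, 0.707, 0.0]
force: [-0.2, 0.7, -0.1]
grip_width: 0.748
```

```bash
python3 - <<'E'
from h import *
c,s=cap('wrist','w4');print(s['eef_pos'],s['ee_rot'],s['force'])
c,s=cap('side','s4')
a=cv2.imread('pics/s4.png');cv2.imwrite('pics/s4c.png',cv2.resize(a[90:250,200:380],None,fx=4,fy=3.7,interpolation=2))
E
```

```text
[574.03399747  35.35247933 205.97248534] [-8.81594857e-05  7.07337128e-01  7.06876326e-01  1.99650470e-04] [-0.21510709  0.71261078 -0.11760527]
```

View pics/w4.png

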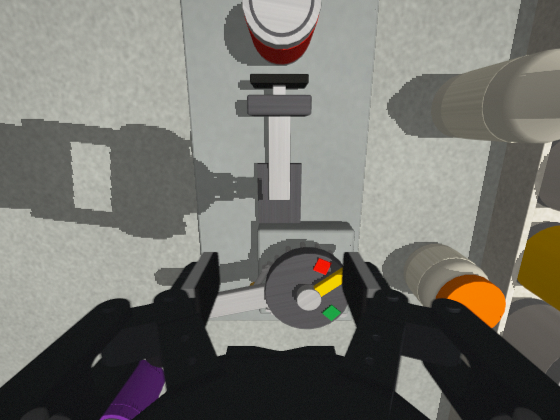

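View pics/s4c.png

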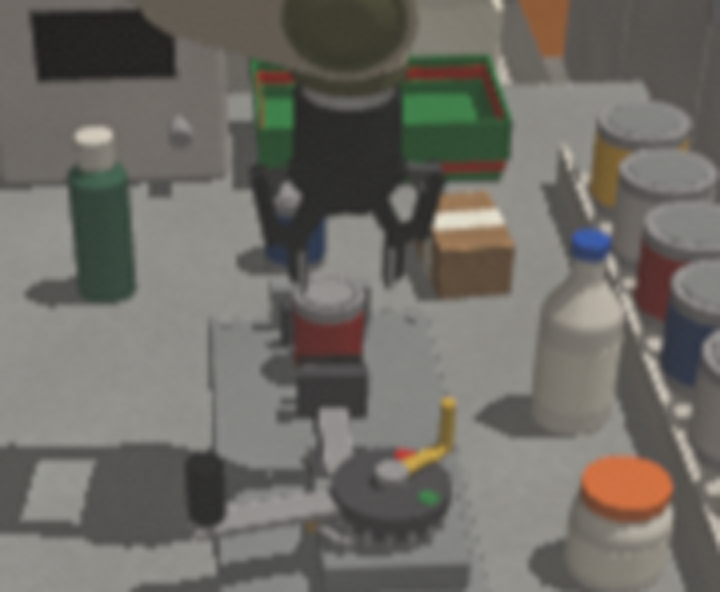

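Request:
{"method": "carry_out", "body": {"plan": [[0,[-5,12,0],[0,0,0]],[0,[-10,22,0],[0,0,0]],[0,[-10,22,0],[0,0,0]],[0,[-5,15,0],[0,0,0]],[0,[0,7,5],[0,0,0]],[0,[0,0,20],[0,0,0]],[0,[0,0,25],[0,0,0]],[0,[0,0,25],[0,0,0]],[0,[0,0,15],[0,0,0]],[0,[0,0,8],[0,0,0]],[0,[0,0,0],[0,0,0]],[0,[0,0,0],[0,0,0]]]}}

```text
time_s: 9.33
eef_pos: [652.1, 5.7, 108.4]
ee_rot: [0.0, 0.707, 0.707, 0.0]
force: [0.4, 0.6, 0.2]
grip_width: -0.001
```

```bash
python3 - <<'E'
from h import *
c,s=cap('wrist','w5');print(s['eef_pos'],s['ee_rot'],s['force'])
c,s=cap('side','s5')
a=cv2.imread('pics/s5.png');cv2.imwrite('pics/s5c.png',cv2.resize(a[120:250,230:370],None,fx=5,fy=4.6,interpolation=2))
c,s=cap('scene','sc5')
a=cv2.imread('pics/sc5.png');cv2.imwrite('pics/sc5c.png',cv2.resize(a[170:290,200:390],None,fx=4,fy=4,interpolation=2))
E
```

```text
[652.14403621   5.70797405 108.41397973] [2.27812019e-04 7.06804392e-01 7.07408974e-01 2.09355899e-04] [0.448439   0.56814217 0.15308524]
```

View pics/s5c.png

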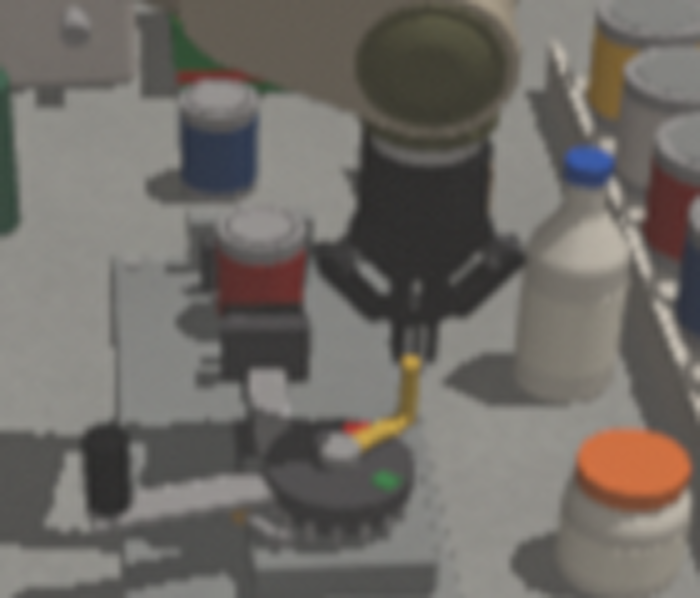

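View pics/sc5c.png

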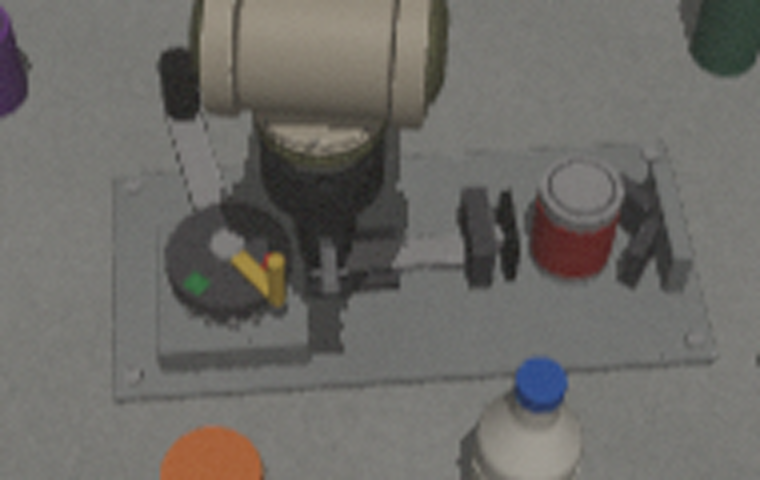

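View pics/w5.png

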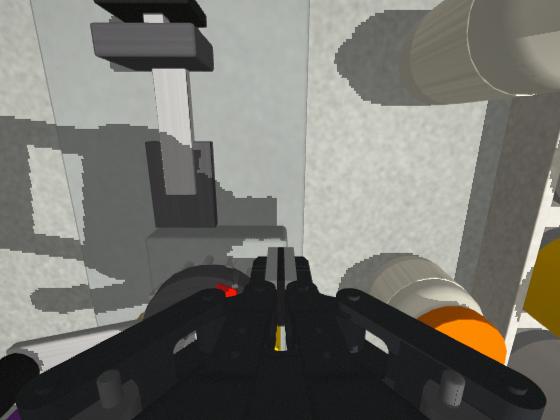

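Closed fingers stand on the +y side of the yellow post, in line with it. Now I push it towards -y.

Request:
{"method": "carry_out", "body": {"plan": [[0,[-4,0,0],[0,0,0]],[0,[-5,0,0],[0,0,0]],[0,[-5,0,0],[0,0,0]],[0,[-5,0,0],[0,0,0]],[0,[-5,0,0],[0,0,0]],[0,[-5,0,0],[0,0,0]],[0,[-5,0,0],[0,0,0]],[0,[-5,0,0],[0,0,0]],[0,[-5,0,0],[0,0,0]],[0,[-5,0,0],[0,0,0]],[0,[-5,0,0],[0,0,0]],[0,[-4,0,0],[0,0,0]]]}}

```text
time_s: 10.48
eef_pos: [651.9, -53.6, 107.8]
ee_rot: [-0.0, 0.707, 0.707, -0.0]
force: [0.7, 1.6, 0.1]
grip_width: 0.0
```

Request:
{"method": "carry_out", "body": {"plan": [[0,[-3,0,0],[0,0,0]],[0,[-2,0,0],[0,0,0]],[0,[0,0,0],[0,0,0]]]}}

```text
time_s: 10.73
eef_pos: [651.8, -58.5, 107.7]
ee_rot: [-0.0, 0.707, 0.707, -0.0]
force: [-0.7, -0.5, -0.6]
grip_width: 0.0
```

```bash
python3 - <<'E'
from h import *
c,s=cap('side','s6');print(s['eef_pos'],s['force'])
a=cv2.imread('pics/s6.png');cv2.imwrite('pics/s6c.png',cv2.resize(a[120:250,230:370],None,fx=5,fy=4.6,interpolation=2))
c,s=cap('scene','sc6')
a=cv2.imread('pics/sc6.png');cv2.imwrite('pics/sc6c.png',cv2.resize(a[170:290,200:390],None,fx=4,fy=4,interpolation=2))
E
```

```text
[651.80814236 -58.50605421 107.65733021] [-0.73087747 -0.54307196 -0.57031753]
```

View pics/s6c.png

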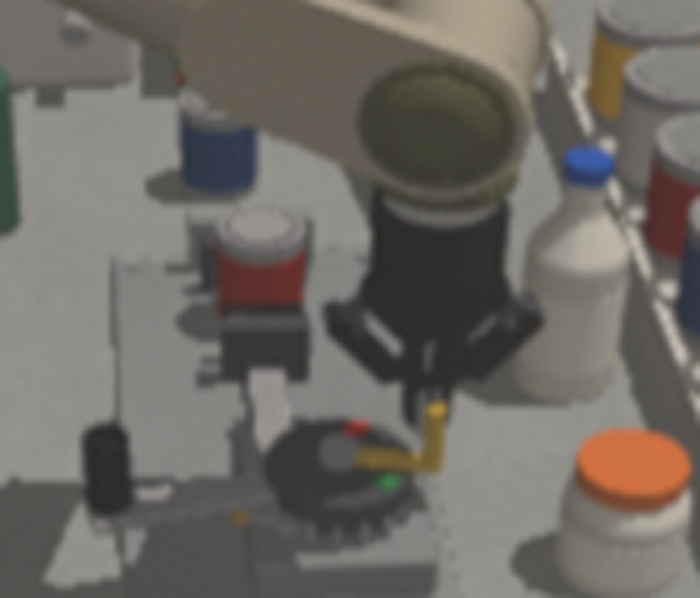

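View pics/sc6c.png

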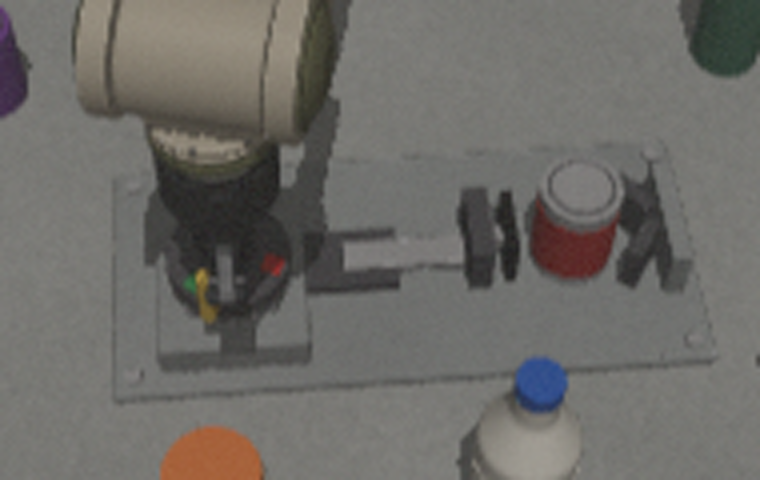

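The lever is close to green but not over it yet, and the handle hasn't moved. I keep pushing.

Request:
{"method": "carry_out", "body": {"plan": [[0,[-3,0,0],[0,0,0]],[0,[-3,0,0],[0,0,0]],[0,[-2,0,0],[0,0,0]],[0,[-2,0,0],[0,0,0]],[0,[-2,0,0],[0,0,0]]]}}

```text
time_s: 11.25
eef_pos: [651.5, -69.6, 107.4]
ee_rot: [-0.001, 0.707, 0.707, -0.0]
force: [-2.9, 4.9, -0.3]
grip_width: -0.002
```

Request:
{"method": "carry_out", "body": {"plan": [[0,[-2,0,0],[0,0,0]],[0,[-2,0,0],[0,0,0]],[0,[-2,0,0],[0,0,0]]]}}

```text
time_s: 11.5
eef_pos: [651.5, -75.6, 107.5]
ee_rot: [-0.001, 0.707, 0.707, -0.0]
force: [-4.4, 5.7, 0.8]
grip_width: -0.001
```

```bash
python3 - <<'E'
from h import *
c,s=cap('side','s7');print(s['eef_pos'],s['force'])
a=cv2.imread('pics/s7.png');cv2.imwrite('pics/s7c.png',cv2.resize(a[120:250,230:370],None,fx=5,fy=4.6,interpolation=2))
print(ray('side0',251,213.6,138))
E
```

```text
[651.5102947  -75.55580185 107.5269808 ] [-4.35842875  5.68949623  0.82729062]
(array([465.6, -88.5, 138. ]), array([465.6, -88.8, 138.2]))
```

View pics/s7c.png

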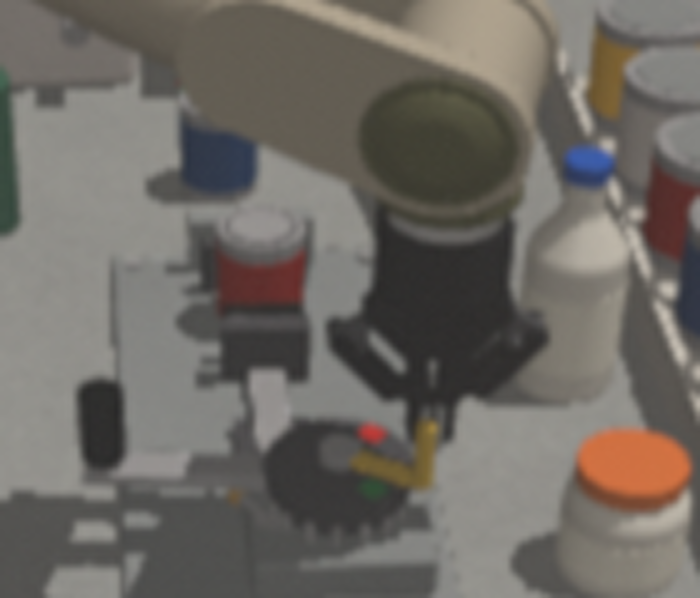

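Request:
{"method": "carry_out", "body": {"plan": [[0,[8,0,0],[0,0,0]],[0,[12,0,0],[0,0,0]],[0,[5,0,-15],[0,0,0]],[0,[0,0,-25],[0,0,0]],[0,[0,0,-25],[0,0,0]],[0,[10,0,-20],[0,0,0]],[0,[20,0,-10],[0,0,0]],[0,[30,0,0],[0,0,0]],[0,[30,0,0],[0,0,0]],[0,[10,0,0],[0,0,0]],[0,[0,0,0],[0,0,0]]]}}

```text
time_s: 12.47
eef_pos: [651.9, 52.0, 203.0]
ee_rot: [0.0, 0.706, 0.708, 0.0]
force: [0.4, -0.0, -0.4]
grip_width: -0.001
```

```bash
cat >> h.py <<'E'
def tops(f):
    d=np.load(f'pics/{f}.npz');M=d['cam_to_world'] if 'cam_to_world' in d else None
    if M is None:
        w,x,y,zz=d['rot']; T=np.eye(4);T[:3,:3]=R.from_quat([x,y,zz,w]).as_matrix();T[:3,3]=d['pos'];M=T@d['tool_from_camera']
    Z=d['range_z'];v,u=np.mgrid[:420,:560]
    P=np.stack([(u-d['cx'])/d['fx']*Z,-(v-d['cy'])/d['fy']*Z,-Z],-1)@M[:3,:3].T+M[:3,3]
    x,y,z=P[...,0],P[...,1],P[...,2]; C=d['color'].astype(int)
    yel=(C[...,2]>C[...,0]+50)
    for n,m in dict(grip=(np.hypot(x-603,y+62)>115)&(np.hypot(x-603,y+62)<165)&(x<600)&(z>130)&(z<141)&(C.sum(-1)<150),
                    post=(np.hypot(x-603,y+62)<70)&(z>131)&(z<142)&yel,
                    tin=(abs(x-573)<45)&(abs(y-195)<60)&(z>92)&(z<101),
                    jaw=(abs(x-573)<45)&(y>90)&(y<230)&(z>59)&(z<65)&(C.sum(-1)<260)).items():
        m=m&(Z>0)
        if m.sum()>3: 
            c=[(a[m].min()+a[m].max())/2 for a in(x,y)]
            print(f,n,m.sum(),np.round(c,1),'y',y[m].min().round(1),y[m].max().round(1),'ang',np.round(np.arctan2(c[1]+62,c[0]-603) if n=='post' else np.arctan2(-(c[1]+62),603-c[0]),3))
E
python3 - <<'E'
from h import *
for n in ('scene','side','wrist'):
    c,s=cap(n,n+'8'); tops(n+'8')
tops('scene0');tops('side0');print(s['eef_pos'])
E
```

```text
scene8 grip 57 [464.6 -42.6] y -54.5 -30.7 ang -0.139
scene8 post 15 [646.7 -94. ] y -98.2 -89.8 ang -0.632
scene8 tin 281 [574.5 195.1] y 165.9 224.4 ang -1.46
scene8 jaw 137 [573.9 167.6] y 114.7 220.4 ang -1.445
side8 grip 27 [461.8 -49.7] y -59.8 -39.5 ang -0.087
side8 post 14 [645.2 -97. ] y -103.0 -90.9 ang -0.691
side8 tin 148 [573.1 193.3] y 160.2 226.4 ang -1.454
side8 jaw 114 [574.1 169.2] y 109.0 229.4 ang -1.447
wrist8 grip 863 [464.  -41.1] y -53.8 -28.5 ang -0.149
wrist8 tin 4325 [574.2 187.1] y 165.9 208.3 ang -1.456
wrist8 jaw 747 [573.6 161. ] y 115.7 206.2 ang -1.44
scene0 grip 56 [467.  -89.8] y -101.7 -78.0 ang 0.202
scene0 post 17 [646.1 -27.4] y -31.5 -23.2 ang 0.677
scene0 jaw 123 [573.5 132.8] y 114.8 150.7 ang -1.421
side0 grip 16 [ 465.2 -106.8] y -110.4 -103.2 ang 0.314
side0 post 11 [644.9 -32.3] y -39.2 -25.5 ang 0.616
side0 jaw 81 [570.7 164.1] y 103.6 224.6 ang -1.429
[652.06426447  48.82411444 202.7521433 ]
```

View pics/wrist8.png

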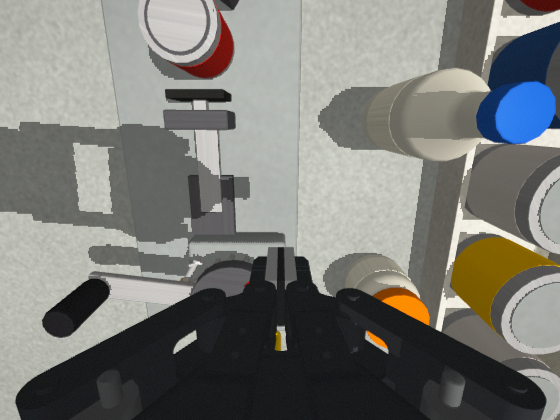

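Lever is at about -0.49 relative to the handle (post -0.63, handle -0.14) and the tin is at (574,195), undisturbed. Next I turn the gripper 90° so its jaws close along the handle's travel.

Request:
{"method": "carry_out", "body": {"plan": [[0,[0,0,0],[0,0,0.6]],[20,[0,0,0],[0,0,1.15]],[40,[0,0,0],[0,0,1.15]],[60,[0,0,0],[0,0,1.15]],[60,[0,0,0],[0,0,1.15]],[60,[0,0,0],[0,0,1.15]],[60,[0,0,0],[0,0,1.15]],[60,[0,0,0],[0,0,1.15]],[60,[0,0,0],[0,0,1.15]],[60,[0,0,0],[0,0,1.15]],[60,[0,0,0],[0,0,1.15]],[60,[0,0,0],[0,0,1.15]],[60,[0,0,0],[0,0,1.15]],[60,[0,0,0],[0,0,1.15]],[60,[0,0,0],[0,0,0.6]],[60,[0,0,0],[0,0,0]],[60,[0,0,0],[0,0,0]]]}}

```text
time_s: 14.03
eef_pos: [652.1, 47.8, 202.7]
ee_rot: [0.0, 0.998, -0.06, -0.0]
force: [-0.2, 0.2, -0.3]
grip_width: 0.7
```

Request:
{"method": "carry_out", "body": {"plan": [[60,[0,0,0],[0,0,-1.15]],[60,[-10,5,0],[0,0,0]],[60,[-20,10,0],[0,0,0]],[60,[-25,12,0],[0,0,0]],[60,[-25,12,0],[0,0,0]],[60,[-25,12,0],[0,0,0]],[60,[-25,12,0],[0,0,0]],[60,[-25,12,0],[0,0,0]],[60,[-20,8,0],[0,0,0]],[60,[-13,7,0],[0,0,0]],[60,[0,0,10],[0,0,0]],[60,[0,0,20],[0,0,0]],[60,[0,0,10],[0,0,0]],[60,[0,0,0],[0,0,0]]]}}

```text
time_s: 15.2
eef_pos: [463.0, -41.2, 161.1]
ee_rot: [-0.001, 1.0, 0.001, -0.002]
force: [-0.4, -0.2, -0.6]
grip_width: 0.708
```

```bash
python3 - <<'E'
from h import *
for n in ('scene','side','wrist'):
    c,s=cap(n,n+'9'); tops(n+'9')
print(s['eef_pos'],s['ee_rot'],s['joints'])
a=cv2.imread('pics/side9.png');cv2.imwrite('pics/s9c.png',cv2.resize(a[120:250,210:350],None,fx=5,fy=4.6,interpolation=2))
E
```

```text
scene9 grip 57 [464.8 -42.7] y -54.8 -30.7 ang -0.138
scene9 post 17 [647.9 -93.9] y -97.9 -89.8 ang -0.617
scene9 tin 281 [575.2 195.4] y 166.1 224.8 ang -1.463
scene9 jaw 138 [573.3 167.8] y 114.9 220.7 ang -1.442
side9 grip 24 [463.2 -54.4] y -60.7 -48.1 ang -0.054
side9 post 13 [645.2 -96.3] y -102.9 -89.7 ang -0.682
side9 tin 151 [573.  190.6] y 158.4 222.7 ang -1.452
side9 jaw 108 [571.9 168.7] y 109.5 227.9 ang -1.437
wrist9 grip 1429 [463.3 -42.5] y -55.8 -29.2 ang -0.139
wrist9 jaw 3223 [571.8 149. ] y 114.2 183.9 ang -1.424
[464.13272423 -41.36860438 163.16775845] [6.89896342e-05 9.99999906e-01 4.19361842e-04 8.41164151e-05] [-3.41106517e-01  2.53401618e-01  1.76651464e+00 -8.17824924e-05
  1.12147167e+00  1.22888660e+00]
```

View pics/wrist9.png

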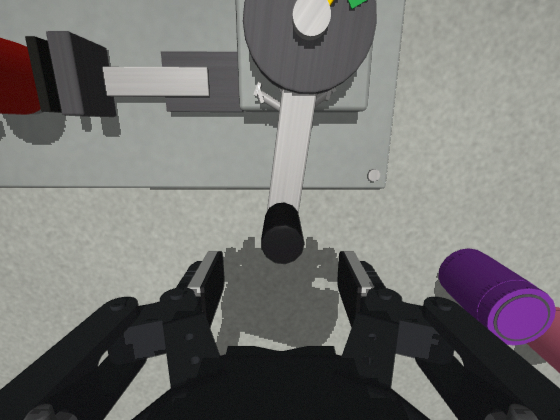

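View pics/s9c.png

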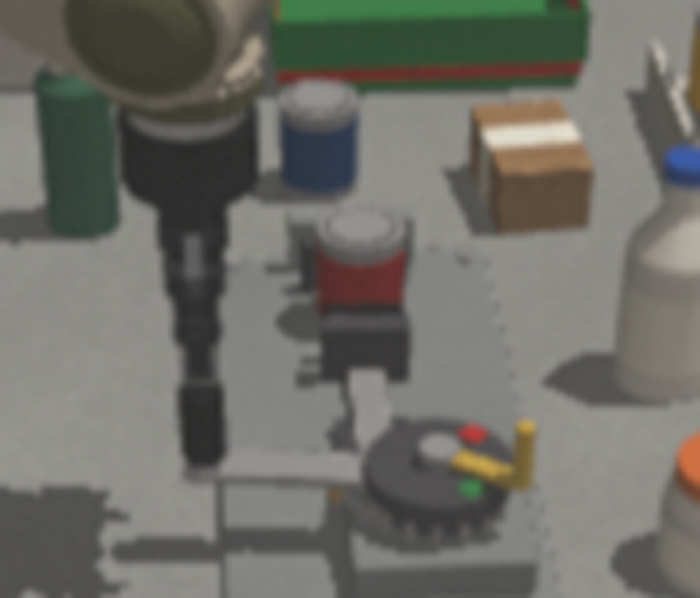

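Request:
{"method": "carry_out", "body": {"plan": [[60,[0,1,10],[0,0,0]],[60,[0,0,20],[0,0,0]],[60,[0,0,20],[0,0,0]],[60,[0,0,10],[0,0,0]],[60,[0,0,3],[0,0,0]],[40,[0,0,0],[0,0,0]],[24,[0,0,0],[0,0,0]],[24,[0,0,0],[0,0,0]],[24,[0,0,0],[0,0,0]],[24,[0,0,0],[0,0,0]]], "grip_force": 30}}

```text
time_s: 16.18
eef_pos: [464.7, -42.3, 100.9]
ee_rot: [0.0, 1.0, 0.0, 0.001]
force: [-1.0, -0.6, 7.0]
grip_width: 0.315
```

```bash
python3 - <<'E'
from h import *
s=ctrl.sense();print(s['eef_pos'],s['force'],s['grip_width']*85.4)
p=s['eef_pos'][:2];r=np.hypot(603-p[0],p[1]+62);t0=np.arctan2(-(p[1]+62),603-p[0]);print(r,t0)
q=p
for t in np.arange(t0,-0.76,-0.05):
    n=np.array([603-140*np.cos(t),-62-140*np.sin(t)]);print(round(t,2),(n-p).round(1),'tool',(n-q)[0].round(1),-(n-q)[1].round(1));q=n
E
```

```text
[464.70415233 -42.25479884 100.94769815] [-1.02637888 -0.62293023  7.01747778] 26.93155088948627
139.69829795711632 -0.14181663524584384
-0.14 [-0.3  0. ] tool -0.3 -0.0
-0.19 [0.9 6.9] tool 1.2 -6.9
-0.24 [ 2.4 13.8] tool 1.5 -6.8
-0.29 [ 4.2 20.5] tool 1.8 -6.8
-0.34 [ 6.4 27.2] tool 2.2 -6.7
-0.39 [ 8.9 33.7] tool 2.5 -6.5
-0.44 [11.7 40.1] tool 2.8 -6.4
-0.49 [14.9 46.4] tool 3.1 -6.3
-0.54 [18.3 52.5] tool 3.5 -6.1
-0.59 [22.1 58.4] tool 3.8 -5.9
-0.64 [26.2 64.1] tool 4.0 -5.7
-0.69 [30.5 69.6] tool 4.3 -5.5
-0.74 [35.1 74.8] tool 4.6 -5.3
```

Request:
{"method": "carry_out", "body": {"plan": [[24,[0,0,-3],[0,0,0]],[24,[1.2,-6.9,0],[0,0,0]],[24,[1.5,-6.8,0],[0,0,0]],[24,[1.8,-6.8,0],[0,0,0]],[24,[2.2,-6.7,0],[0,0,0]],[24,[2.5,-6.5,0],[0,0,0]],[24,[2.8,-6.4,0],[0,0,0]],[24,[3.1,-6.3,0],[0,0,0]],[24,[3.5,-6.1,0],[0,0,0]],[24,[3.8,-5.9,0],[0,0,0]],[24,[4,-5.7,0],[0,0,0]],[24,[4.3,-5.5,0],[0,0,0]],[24,[4.6,-5.3,0],[0,0,0]],[24,[4,-4,0],[0,0,0]],[24,[0,0,0],[0,0,0]]]}}

```text
time_s: 17.43
eef_pos: [503.3, 37.7, 102.1]
ee_rot: [-0.0, 1.0, 0.0, -0.001]
force: [2.6, -1.9, -20.5]
grip_width: 0.321
```

```bash
python3 - <<'E'
from h import *
for n in ('scene','side'):
    c,s=cap(n,n+'10'); tops(n+'10')
print(s['eef_pos'],s['force'],s['grip_width']*85.4)
p=s['eef_pos'][:2];print(np.hypot(603-p[0],p[1]+62),np.arctan2(-(p[1]+62),603-p[0]))
a=cv2.imread('pics/side10.png');cv2.imwrite('pics/s10c.png',cv2.resize(a[120:250,210:350],None,fx=5,fy=4.6,interpolation=2))
a=cv2.imread('pics/scene10.png');cv2.imwrite('pics/sc10c.png',cv2.resize(a[170:290,200:390],None,fx=4,fy=4,interpolation=2))
E
```

```text
scene10 grip 74 [502.4  36.3] y 10.2 62.3 ang -0.774
scene10 post 16 [ 617.4 -112.4] y -116.6 -108.3 ang -1.293
scene10 tin 270 [574.8 195.4] y 166.2 224.6 ang -1.462
scene10 jaw 140 [573.9 167.9] y 115.0 220.9 ang -1.445
side10 grip 5 [501.8   7.9] y 4.4 11.5 ang -0.605
side10 post 13 [ 617.3 -118. ] y -123.4 -112.6 ang -1.321
side10 tin 142 [573.2 193.5] y 162.4 224.7 ang -1.455
side10 jaw 110 [570.3 168.7] y 109.5 227.9 ang -1.43
[503.02280309  37.44701556 102.08394892] [  1.77916923  -2.03533394 -22.0286053 ] 26.961782427982616
141.01471131479337 -0.7827396090701612
```

View pics/s10c.png

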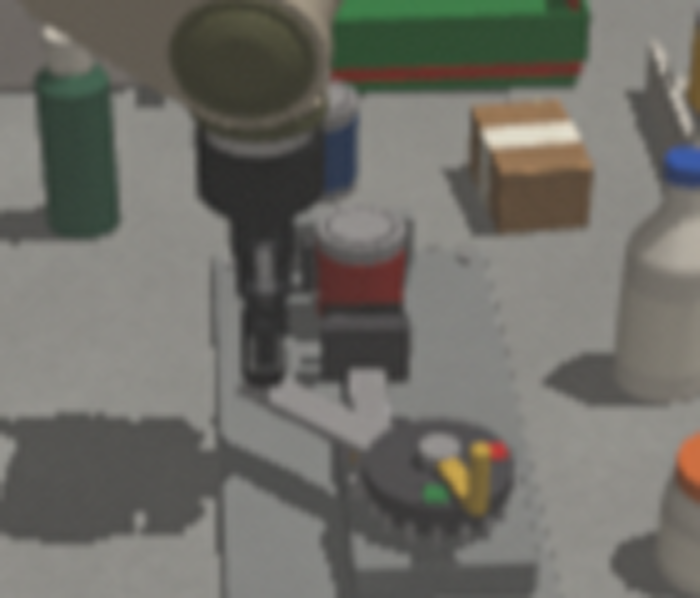

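View pics/sc10c.png

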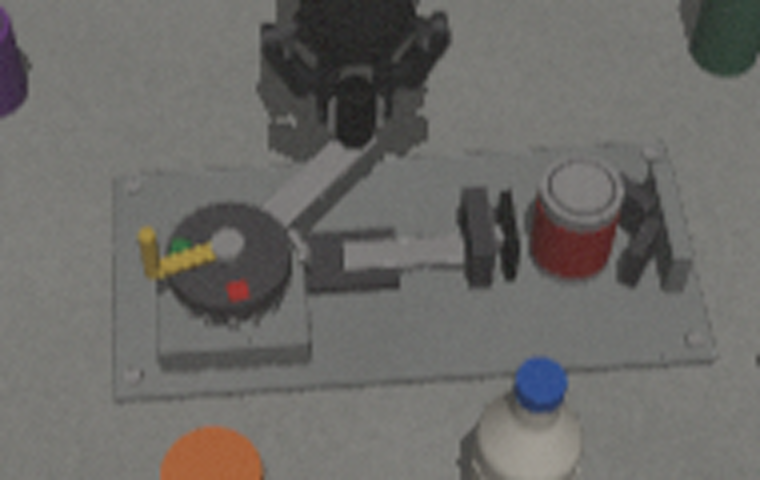

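Free-wheel check passed: handle -0.78, jaw unmoved (rear edge y 114.9, then 115.0), lever still at about -0.52. Next is the driving stroke.

```bash
cat > arc.py <<'E'
from h import *
import sys
def arc(t1,n,rad=140.):
    s=ctrl.sense();p=s['eef_pos'][:2].copy();t0=np.arctan2(-(p[1]+62),603-p[0])
    print('t0',t0,'r',np.hypot(603-p[0],p[1]+62),'z',s['eef_pos'][2],s['force'])
    q=p;acc=np.zeros(2)
    for t in np.linspace(t0,t1,n+1)[1:]:
        g=np.array([603-rad*np.cos(t),-62-rad*np.sin(t)]);d=(g-q).round(1);q=q+d;print([24,[round(float(d[0]),1),round(float(-d[1]),1),0],[0,0,0]],end=', ')
    print()
arc(float(sys.argv[1]),int(sys.argv[2]))
E
python3 arc.py 0.8 28
```

```text
t0 -0.7807233263042284 r 141.01739818175997 z 102.10456354026671 [  2.23074373  -1.41293931 -23.44947289]
[24, [-4.7, 6.5, 0], [0, 0, 0]], [24, [-5.0, 6.0, 0], [0, 0, 0]], [24, [-4.8, 6.4, 0], [0, 0, 0]], [24, [-4.3, 6.6, 0], [0, 0, 0]], [24, [-4.0, 6.8, 0], [0, 0, 0]], [24, [-3.6, 7.1, 0], [0, 0, 0]], [24, [-3.1, 7.2, 0], [0, 0, 0]], [24, [-2.8, 7.4, 0], [0, 0, 0]], [24, [-2.3, 7.5, 0], [0, 0, 0]], [24, [-2.0, 7.7, 0], [0, 0, 0]], [24, [-1.4, 7.8, 0], [0, 0, 0]], [24, [-1.1, 7.8, 0], [0, 0, 0]], [24, [-0.6, 7.9, 0], [0, 0, 0]], [24, [-0.1, 7.9, 0], [0, 0, 0]], [24, [0.3, 7.9, 0], [0, 0, 0]], [24, [0.7, 7.9, 0], [0, 0, 0]], [24, [1.2, 7.8, 0], [0, 0, 0]], [24, [1.6, 7.7, 0], [0, 0, 0]], [24, [2.1, 7.6, 0], [0, 0, 0]], [24, [2.5, 7.5, 0], [0, 0, 0]], [24, [2.9, 7.4, 0], [0, 0, 0]], [24, [3.3, 7.2, 0], [0, 0, 0]], [24, [3.7, 6.9, 0], [0, 0, 0]], [24, [4.1, 6.8, 0], [0, 0, 0]], [24, [4.5, 6.5, 0], [0, 0, 0]], [24, [4.8, 6.2, 0], [0, 0, 0]], [24, [5.2, 6.0, 0], [0, 0, 0]], [24, [5.5, 5.7, 0], [0, 0, 0]],
```

Request:
{"method": "carry_out", "body": {"plan": [[24,[0,0,2],[0,0,0]],[24,[-4.7,6.5,0],[0,0,0]],[24,[-5,6,0],[0,0,0]],[24,[-4.8,6.4,0],[0,0,0]],[24,[-4.3,6.6,0],[0,0,0]],[24,[-4,6.8,0],[0,0,0]],[24,[-3.6,7.1,0],[0,0,0]],[24,[-3.1,7.2,0],[0,0,0]],[24,[-2.8,7.4,0],[0,0,0]],[24,[-2.3,7.5,0],[0,0,0]],[24,[-2,7.7,0],[0,0,0]],[24,[-1.4,7.8,0],[0,0,0]],[24,[-1.1,7.8,0],[0,0,0]],[24,[-0.6,7.9,0],[0,0,0]],[24,[-0.1,7.9,0],[0,0,0]],[24,[0.3,7.9,0],[0,0,0]],[24,[0.7,7.9,0],[0,0,0]]]}}

```text
time_s: 18.95
eef_pos: [464.4, -79.8, 101.8]
ee_rot: [-0.0, 1.0, -0.0, 0.0]
force: [-4.2, 2.6, -3.1]
grip_width: 0.318
```

Request:
{"method": "carry_out", "body": {"plan": [[24,[1.2,7.8,0],[0,0,0]],[24,[1.6,7.7,0],[0,0,0]],[24,[2.1,7.6,0],[0,0,0]],[24,[2.5,7.5,0],[0,0,0]],[24,[2.9,7.4,0],[0,0,0]],[24,[3.3,7.2,0],[0,0,0]],[24,[3.7,6.9,0],[0,0,0]],[24,[4.1,6.8,0],[0,0,0]],[24,[4.5,6.5,0],[0,0,0]],[24,[4.8,6.2,0],[0,0,0]],[24,[5.2,6,0],[0,0,0]],[24,[5.5,5.7,0],[0,0,0]],[24,[0,0,0],[0,0,0]]]}}

```text
time_s: 20.03
eef_pos: [508.3, -163.9, 101.7]
ee_rot: [0.0, 1.0, -0.0, 0.002]
force: [4.0, 3.8, 5.5]
grip_width: 0.319
```

```bash
python3 - <<'E'
from h import *
for n in ('scene','side'):
    c,s=cap(n,n+'11'); tops(n+'11')
a=cv2.imread('pics/scene11.png');cv2.imwrite('pics/sc11c.png',cv2.resize(a[170:290,200:390],None,fx=4,fy=4,interpolation=2))
E
python3 arc.py -0.78 24
```

```text
scene11 grip 73 [ 508.2 -162.6] y -188.2 -137.0 ang 0.815
scene11 post 15 [654.2 -43.8] y -47.9 -39.6 ang 0.342
scene11 tin 277 [574.5 201.8] y 172.9 230.7 ang -1.463
scene11 jaw 140 [575.8 183.2] y 136.8 229.6 ang -1.46
side11 post 12 [652.6 -48.5] y -54.0 -42.9 ang 0.266
side11 tin 52 [586.1 188.7] y 166.7 210.7 ang -1.504
side11 jaw 56 [584.9 160.9] y 129.0 192.8 ang -1.49
t0 0.8182253364236047 r 139.0833702537847 z 101.74427529427027 [4.3705526  4.49043625 4.40170021]
[24, [-7.2, -5.9, 0], [0, 0, 0]], [24, [-6.1, -7.0, 0], [0, 0, 0]], [24, [-5.7, -7.5, 0], [0, 0, 0]], [24, [-5.2, -7.7, 0], [0, 0, 0]], [24, [-4.6, -8.1, 0], [0, 0, 0]], [24, [-4.0, -8.4, 0], [0, 0, 0]], [24, [-3.5, -8.6, 0], [0, 0, 0]], [24, [-3.0, -8.9, 0], [0, 0, 0]], [24, [-2.3, -9.0, 0], [0, 0, 0]], [24, [-1.7, -9.2, 0], [0, 0, 0]], [24, [-1.1, -9.2, 0], [0, 0, 0]], [24, [-0.5, -9.3, 0], [0, 0, 0]], [24, [0.1, -9.4, 0], [0, 0, 0]], [24, [0.8, -9.3, 0], [0, 0, 0]], [24, [1.3, -9.2, 0], [0, 0, 0]], [24, [2.0, -9.1, 0], [0, 0, 0]], [24, [2.6, -8.9, 0], [0, 0, 0]], [24, [3.2, -8.8, 0], [0, 0, 0]], [24, [3.7, -8.5, 0], [0, 0, 0]], [24, [4.3, -8.3, 0], [0, 0, 0]], [24, [4.9, -8.0, 0], [0, 0, 0]], [24, [5.3, -7.6, 0], [0, 0, 0]], [24, [5.9, -7.2, 0], [0, 0, 0]], [24, [6.3, -6.9, 0], [0, 0, 0]],
```

View pics/sc11c.png

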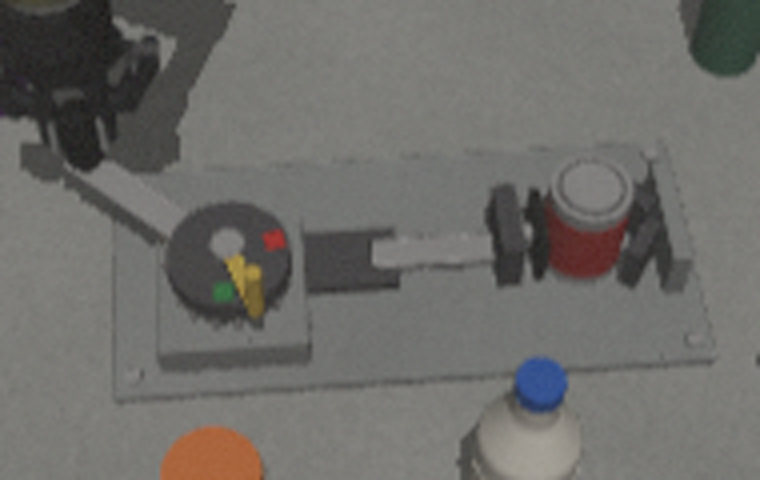

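Jaw moved 22 mm and the tin 6.5 mm. I return the handle to free-wheel back.

Request:
{"method": "carry_out", "body": {"plan": [[24,[-7.2,-5.9,0],[0,0,0]],[24,[-6.1,-7,0],[0,0,0]],[24,[-5.7,-7.5,0],[0,0,0]],[24,[-5.2,-7.7,0],[0,0,0]],[24,[-4.6,-8.1,0],[0,0,0]],[24,[-4,-8.4,0],[0,0,0]],[24,[-3.5,-8.6,0],[0,0,0]],[24,[-3,-8.9,0],[0,0,0]],[24,[-2.3,-9,0],[0,0,0]],[24,[-1.7,-9.2,0],[0,0,0]],[24,[-1.1,-9.2,0],[0,0,0]],[24,[-0.5,-9.3,0],[0,0,0]],[24,[0.1,-9.4,0],[0,0,0]],[24,[0.8,-9.3,0],[0,0,0]],[24,[1.3,-9.2,0],[0,0,0]],[24,[2,-9.1,0],[0,0,0]],[24,[2.6,-8.9,0],[0,0,0]],[24,[3.2,-8.8,0],[0,0,0]],[24,[3.7,-8.5,0],[0,0,0]],[24,[4.3,-8.3,0],[0,0,0]]]}}

```text
time_s: 21.8
eef_pos: [480.6, 7.5, 101.7]
ee_rot: [0.001, 1.0, 0.0, 0.002]
force: [4.4, -3.2, 5.5]
grip_width: 0.322
```

Request:
{"method": "carry_out", "body": {"plan": [[24,[4.9,-8,0],[0,0,0]],[24,[5.3,-7.6,0],[0,0,0]],[24,[0,0,0],[0,0,0]]]}}

```text
time_s: 22.05
eef_pos: [491.2, 23.7, 101.7]
ee_rot: [0.001, 1.0, 0.0, 0.002]
force: [4.0, -1.2, 7.7]
grip_width: 0.317
```

```bash
python3 - <<'E'
from h import *
for n in ('scene',):
    c,s=cap(n,n+'12'); tops(n+'12')
E
python3 arc.py 0.8 26
```

```text
scene12 grip 77 [491.   22.8] y -3.5 49.0 ang -0.648
scene12 post 16 [ 625.  -109.8] y -114.0 -105.6 ang -1.14
scene12 tin 279 [575.1 202. ] y 172.5 231.5 ang -1.466
scene12 jaw 140 [574. 176.] y 136.4 215.6 ang -1.449
t0 -0.6504922775017526 r 140.87978683025835 z 101.68150775869803 [ 3.38101386 -2.17027158  6.84607938]
[24, [-3.9, 6.9, 0], [0, 0, 0]], [24, [-4.1, 6.6, 0], [0, 0, 0]], [24, [-3.9, 6.8, 0], [0, 0, 0]], [24, [-3.4, 7.0, 0], [0, 0, 0]], [24, [-3.0, 7.2, 0], [0, 0, 0]], [24, [-2.7, 7.3, 0], [0, 0, 0]], [24, [-2.2, 7.5, 0], [0, 0, 0]], [24, [-1.8, 7.6, 0], [0, 0, 0]], [24, [-1.4, 7.7, 0], [0, 0, 0]], [24, [-0.9, 7.8, 0], [0, 0, 0]], [24, [-0.5, 7.8, 0], [0, 0, 0]], [24, [-0.1, 7.8, 0], [0, 0, 0]], [24, [0.4, 7.8, 0], [0, 0, 0]], [24, [0.8, 7.7, 0], [0, 0, 0]], [24, [1.2, 7.7, 0], [0, 0, 0]], [24, [1.7, 7.7, 0], [0, 0, 0]], [24, [2.1, 7.5, 0], [0, 0, 0]], [24, [2.5, 7.4, 0], [0, 0, 0]], [24, [2.9, 7.3, 0], [0, 0, 0]], [24, [3.3, 7.0, 0], [0, 0, 0]], [24, [3.7, 6.9, 0], [0, 0, 0]], [24, [4.1, 6.7, 0], [0, 0, 0]], [24, [4.4, 6.4, 0], [0, 0, 0]], [24, [4.8, 6.2, 0], [0, 0, 0]], [24, [5.1, 5.8, 0], [0, 0, 0]], [24, [5.5, 5.6, 0], [0, 0, 0]],
```

Request:
{"method": "carry_out", "body": {"plan": [[24,[-3.9,6.9,0],[0,0,0]],[24,[-4.1,6.6,0],[0,0,0]],[24,[-3.9,6.8,0],[0,0,0]],[24,[-3.4,7,0],[0,0,0]],[24,[-3,7.2,0],[0,0,0]],[24,[-2.7,7.3,0],[0,0,0]],[24,[-2.2,7.5,0],[0,0,0]],[24,[-1.8,7.6,0],[0,0,0]],[24,[-1.4,7.7,0],[0,0,0]],[24,[-0.9,7.8,0],[0,0,0]],[24,[-0.5,7.8,0],[0,0,0]],[24,[-0.1,7.8,0],[0,0,0]],[24,[0.4,7.8,0],[0,0,0]],[24,[0.8,7.7,0],[0,0,0]],[24,[1.2,7.7,0],[0,0,0]],[24,[1.7,7.7,0],[0,0,0]],[24,[2.1,7.5,0],[0,0,0]],[24,[2.5,7.4,0],[0,0,0]]]}}

```text
time_s: 23.6
eef_pos: [471.9, -110.5, 101.7]
ee_rot: [-0.0, 1.0, -0.0, 0.002]
force: [9.0, 7.2, 5.4]
grip_width: 0.317
```

```bash
python3 - <<'E'
from h import *
for n in ('scene',):
    c,s=cap(n,n+'13'); tops(n+'13')
a=cv2.imread('pics/scene13.png');cv2.imwrite('pics/sc13c.png',cv2.resize(a[200:260,300:390],None,fx=8,fy=8,interpolation=2))
E
python3 arc.py 0.8 8
```

```text
scene13 grip 74 [ 472.4 -109.1] y -134.2 -84.0 ang 0.346
scene13 post 17 [657.1 -67.8] y -72.1 -63.5 ang -0.107
scene13 tin 273 [574.9 212.7] y 183.5 241.8 ang -1.469
scene13 jaw 143 [574.3 189.4] y 149.2 229.6 ang -1.457
t0 0.362960079439182 r 139.65274134628834 z 101.71709395869699 [8.96193073 2.59747498 5.05678816]
[24, [2.6, 7.2, 0], [0, 0, 0]], [24, [3.3, 6.9, 0], [0, 0, 0]], [24, [3.6, 6.7, 0], [0, 0, 0]], [24, [4.1, 6.5, 0], [0, 0, 0]], [24, [4.3, 6.3, 0], [0, 0, 0]], [24, [4.7, 6.0, 0], [0, 0, 0]], [24, [5.1, 5.8, 0], [0, 0, 0]], [24, [5.3, 5.4, 0], [0, 0, 0]],
```

View pics/sc13c.png

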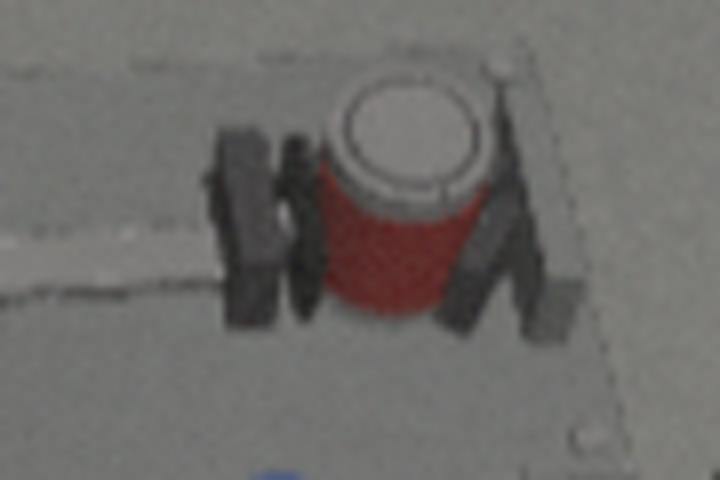

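Request:
{"method": "carry_out", "body": {"plan": [[24,[2.6,7.2,0],[0,0,0]],[24,[3.3,6.9,0],[0,0,0]],[24,[3.6,6.7,0],[0,0,0]],[24,[4.1,6.5,0],[0,0,0]],[24,[4.3,6.3,0],[0,0,0]],[24,[4.7,6,0],[0,0,0]],[24,[0,0,0],[0,0,0]]]}}

```text
time_s: 24.23
eef_pos: [494.9, -149.9, 101.6]
ee_rot: [-0.001, 1.0, -0.0, 0.002]
force: [8.5, 8.0, 8.1]
grip_width: 0.316
```

```bash
python3 - <<'E'
from h import *
for n in ('scene','side'):
    c,s=cap(n,n+'14'); tops(n+'14')
a=cv2.imread('pics/scene14.png');cv2.imwrite('pics/sc14c.png',cv2.resize(a[200:260,300:390],None,fx=8,fy=8,interpolation=2))
E
python3 arc.py 0.8 4
```

```text
scene14 grip 70 [ 495.7 -149.2] y -173.2 -125.2 ang 0.682
scene14 post 16 [656.5 -50.5] y -55.8 -45.1 ang 0.212
scene14 tin 275 [576.1 212.5] y 183.3 241.6 ang -1.473
scene14 jaw 142 [573.2 189.4] y 154.4 224.5 ang -1.453
side14 post 12 [656.1 -56.3] y -60.2 -52.4 ang 0.107
side14 tin 106 [577.  206.9] y 177.4 236.3 ang -1.474
side14 jaw 78 [573.6 171. ] y 148.5 193.5 ang -1.445
t0 0.6794446469363183 r 139.32826702405532 z 101.69344065907453 [8.81422763 7.02448069 7.3605993 ]
[24, [2.2, 3.7, 0], [0, 0, 0]], [24, [2.8, 3.1, 0], [0, 0, 0]], [24, [2.9, 3.1, 0], [0, 0, 0]], [24, [2.9, 3.0, 0], [0, 0, 0]],
```

View pics/sc14c.png

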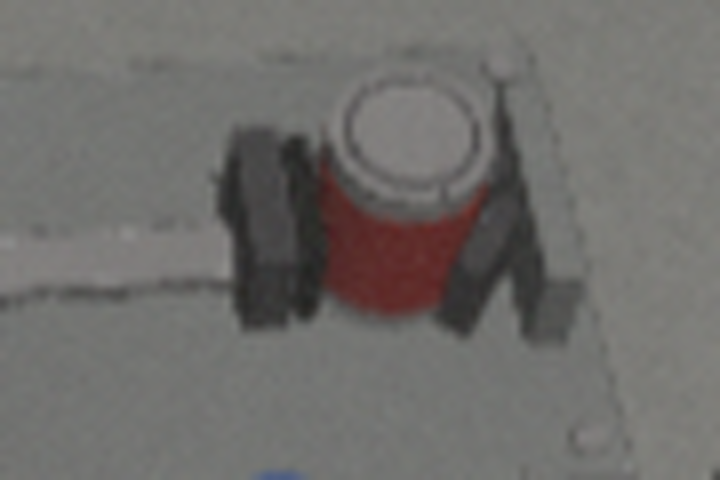

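Tin stayed at y 212.5 while the jaw advanced 5.2 mm, so the pad is pressed in about 5–6 mm. Releasing.

Request:
{"method": "carry_out", "body": {"plan": [[60,[0,0,0],[0,0,0]],[60,[0,0,0],[0,0,0]],[60,[0,0,0],[0,0,0]],[60,[0,0,0],[0,0,0]],[60,[0,0,-5],[0,0,0]],[60,[0,0,-15],[0,0,0]],[60,[0,0,-25],[0,0,0]],[60,[0,0,-25],[0,0,0]],[60,[0,0,-25],[0,0,0]],[60,[-10,0,-15],[0,0,0]],[60,[-20,0,0],[0,0,0]],[60,[-25,0,0],[0,0,0]],[60,[-25,0,0],[0,0,0]],[60,[-10,0,0],[0,0,0]],[60,[0,0,0],[0,0,0]],[60,[0,0,0],[0,0,0]]]}}

```text
time_s: 25.67
eef_pos: [403.1, -150.7, 211.3]
ee_rot: [0.0, 1.0, -0.0, 0.001]
force: [0.2, -0.6, -0.4]
grip_width: 0.7
```

```bash
python3 - <<'E'
from h import *
for n in ('scene','side'):
    c,s=cap(n,n+'15'); tops(n+'15')
print(s['eef_pos'],s['force'])
a=cv2.imread('pics/scene15.png');cv2.imwrite('pics/sc15c.png',cv2.resize(a[170:290,200:390],None,fx=4,fy=4,interpolation=2))
E
```

```text
scene15 grip 55 [ 494.8 -148.1] y -159.6 -136.6 ang 0.672
scene15 post 15 [657.2 -51.7] y -55.8 -47.5 ang 0.188
scene15 tin 273 [574.8 212.8] y 183.5 242.1 ang -1.469
scene15 jaw 145 [571.7 191.1] y 154.4 227.7 ang -1.448
side15 grip 10 [ 492.3 -161.3] y -164.9 -157.8 ang 0.731
side15 post 11 [655.7 -58.5] y -63.2 -53.8 ang 0.066
side15 tin 149 [573.6 210.4] y 177.4 243.4 ang -1.463
side15 jaw 94 [570.5 176.6] y 147.9 205.2 ang -1.436
[ 403.4447516  -150.61242945  211.09800773] [-0.58530018  0.36248815 -0.53884681]
```

View pics/sc15c.png

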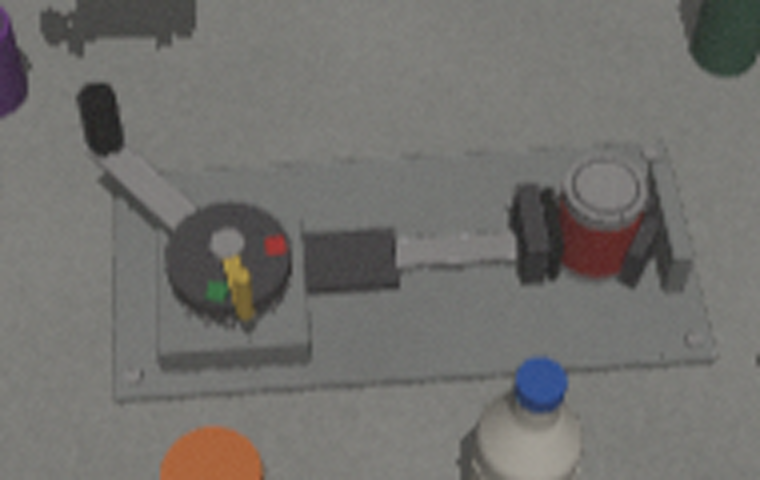

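View pics/side15.png

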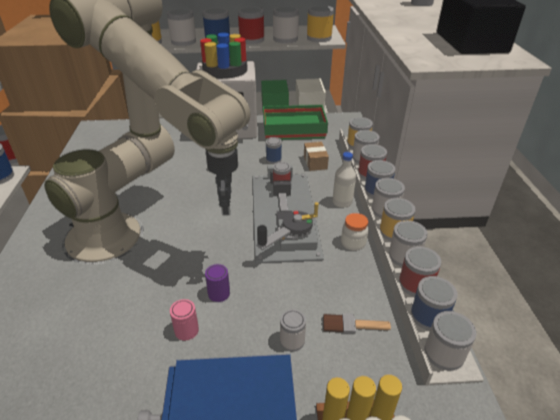

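```bash
python3 -c "
from rig import ctrl
print(ctrl.finish_job())"
```

```text
the job is handed in; nothing more can be done
None
```

The red tin is clamped upright and home in the V, the lever is on the tightening side, and I handed the job in at about 26 s. No verdict was reported.

What I did, in order:
1. **Tin:** I stood the red-banded tin in the cradle.
2. **Lever:** I pushed the yellow lever over to its green stop.
3. **Free-wheel check:** I swung the handle back to about -0.78 rad. The jaw stayed put, with its rear edge at y 114.9 before and 115.0 mm after.
4. **Clamping:** I drove the jaw with two handle strokes, then let go and backed off.

Last checks, taken with the gripper clear of everything:

| Check | Reading |
|---|---|
| Jaw travel | about 39.5 mm, unchanged after letting go |
| Tin axis | y 212.7 mm, about 165 in the clamp's frame, and it did not move during the final press |
| Pad pressed in | about 5–6 mm, worked out from jaw travel and not seen directly |
| Lever relative to the handle | about -0.48 rad |
| Bystanders and the pink and purple look-alikes | unmoved, judged by eye in the pictures |

- **Camera disagreement:** The scene and side cameras differed by 4–6 mm in y, and their lever and handle angles differed too. On the last look the side camera saw too little of the grip top to give a good angle. The jaw, tin and handle figures are the scene camera's, used as changes where possible.
- **Unplanned force:** On the way to the free-wheel check the fingers pulled up on the grip with about 22 N. I lowered them 2 mm and it cleared.

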